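Fish the rice mould out of the counter gap

ROBOT

A 7-joint arm with a two-finger parallel gripper is mounted at the origin on the work surface. World frame = base frame: x ahead of the robot, y to its left, z up, the work surface at z = 0. Lengths are in m, angles in rad, forces in N, time in s.
With the tool pointing down it reaches from about 0.425 to 1.025 m from the base axis. Payload 3.6 kg.
Tool frame: the origin (TCP) lies on the centre line of the jaws, within the pads' length; the fingertips stand tip_reach ahead of it and the grasp point (between the pads) is the TCP (tip_reach is the distance from the TCP to the fingertips, in m); x points along the fingers, y is the direction in which the jaws open and shut, and the axes are right-handed (so a half turn about x gives the same grasp; the last joint's range is limited). The gripper opens to 85 mm and grips with 20 to 120 N. Pads are 22 mm wide; open, the fingers measure 114 mm over their backs; the gripper's body (76 mm by 85 mm) begins 54 mm behind the grasp point. The pads swing forward as they close: fully open they stand 13 mm farther back than shut.
Start: joints at [-1.355, 0.591, 0.048, 1.609, -0.033, 0.943, -0.034], TCP at [0.221, 0.69, 0.25] pointing down, gripper open.
Joint ranges: [-2.69, 2.69], [-0.47, 2.24], [-1.27, 1.36], [0.19, 2.51], [-1.53, 4.68], [0.08, 2.07], [-3.09, 3.09]. Speed limits (rad/s): [2.57, 2.57, 3.14, 3.14, 3.14, 3.14, 3.14].

INTERFACE

Orientations are given as a unit quaternion [w, x, y, z].
In Python, from plant import * gives the robot as it stands. Calls block until the motion is done:
- reach(position, orientation): joint-space move of the TCP to a pose.
- movel(position, attitude=None, v=0.15, threshold=None): straight line of the TCP; attitude=None keeps the orientation; v is the mean speed in m/s. With threshold (N) it stops when the force on the tool has changed by that much, and returns True; else False.
- movej(angles): joint-space move.
- command_gripper(opening): finger opening in m; the grip force is fixed at half the most; returns when the fingers have stopped.
- sleep(seconds).
- solve_ik(position, orientation): joint angles nearest the present ones, or None.
- read_state(): the state.
- capture(name): name is "side" or "top" or "wrist"; returns a dict with "frame" (384x512x3 uint8, red, green, blue), "mtx" (3x3 intrinsics, pixels), "extrinsics" (4x4, takes a point from camera to world coordinates). Camera axes: x right, y down, z forward; pixel columns grow to the right and rows downward; lengths in m; the calibration is good to about 2 mm. A picture is of the moment at which its call begins. There is no depth.
A pose or a line that the arm cannot do raises MotionError and nothing moves.
- hand_in(): hands the job in, once; it reports no verdict.
The state is a dict: "t": time; "joint_positions": joint angles; "dq": joint speeds; "joint_torque": joint torques, N m; "eef_pos": TCP position; "orientation": TCP orientation; "ft_force": force on the tool from outside, world axes, zero at the start; "ft_torque": the same for the moment, N m; "gripper_width": finger opening in m.
Only numpy, scipy, OpenCV 4.12 (cv2) and the standard library are available. Lean on these libraries where they do the work, as an engineer would, in place of code of your own. Each camera call takes 0.05 s, during which the arm holds its last target.

TASK

The rice mould has slipped into the narrow gap between the display base and the fruit crate, under the clear shelf: take the orange-handled hook from its stand, feel its foot down inside the mould's open frame and draw the mould gently right out of the gap onto the free counter, never forcing the hook against the mould or the gap, nor touching the mould with the fingers while it is still in the gap. Then pick the mould up, set it gently down flat on the floor of the aluminium tray, well inside it, and leave the hook standing in its stand again as it was. Leave the other things on the counter where they are.

Things in the scene. Friction and masses are not known exactly. Their poses are not given: they have to be found in the camera images.
- bay: Fixed display block with the gap. Origin: middle of the gap's open mouth, on the counter; own +y runs into the gap. Gap: 70 mm wide (x -35 to 35), 300 mm deep (y 0 to 300, closed by a dark wall), open above and at the mouth. On -x a steel display base 150 mm wide, on +x a red fruit crate 220 mm wide, both 110 mm high plus goods. Before the mouth (y<0) 150 mm of free counter.
- bay_shelf (a point): Middle of the near edge of the clear shelf over the gap, on its underside, 197 mm above the counter, 90 mm in from the mouth (axes as the bay). The shelf is 6 mm thick, with 12 mm white side bars, and covers bay y 90 to 320 mm, x -180 to 230. White boxes stand on it from bay y 200 up to 242 mm high. Under it, mangoes on the crate reach 195 mm, boxes on the steel base 155 mm.
- mould_frame (a point): Rice mould, lying flat, about 180 g, 160 mm long: open steel frame (70 mm along own y, 56 along x, 28 high, walls 4, no top or bottom) with a blue handle towards own -y. This point: centre of the frame, 14 mm above its underside, z up. At first 110 to 150 mm inside the mouth, under the shelf, the handle pointing to the mouth.
- mould_handle (a point): Centre of the mould's blue handle, a bar 18 mm wide (own x), 90 long (own y), 18 high; this point is 15 mm above the mould's underside, 80 mm from the frame's centre towards own -y, axes as the mould's.
- mould_mid (a point): Middle of the whole mould's length, 14 mm above its underside, 45 mm from the frame's centre towards the handle.
- hook: Bent hook, loose, 200 g, leaning in its stand. Origin: lower end of its foot. As it stands, and as it is best used, own z is up: steel rod 8 mm thick, foot 50 mm straight up, then a bend, and the shaft rises 200 mm, leaning 35 degrees from vertical towards own -y, to an orange grip plate.
- hook_grip (a point): Where to grip the hook's orange plate (100 mm along own x, 85 along the shaft, 14 thick, in the plane of own x and the shaft): across its 14 mm, fingers pointing down along the shaft, so tilted 35 degrees. 250 mm up the shaft from the bend; from the foot's end: own x 0, y -143, z +255 mm. The plate ends 35 mm farther up. Axes as the hook's.
- stand: Fixed dark steel stand of the hook. Origin: underside, below the hook's foot; own -y is the side to which the hook leans, axes as the hook's in it. The foot stands in an open square well, 40 mm inside, floor 10 and rim 22 mm above the counter; the plate's outer parts lean on two posts at x +-38, y -138, 233 mm high. The hook lifts straight up out of it and goes straight down into it.
- tray: Fixed open aluminium tray, 180 (own x) x 220 (own y) mm outside, walls 4 mm thick and 25 mm high, floor 4 mm thick. Origin: underside centre.
- syrup: Bystander: amber syrup bottle, 60 mm across, 170 mm tall. Origin: underside centre.
- jar: Bystander: clear jar with a red lid, 76 mm across, 100 mm tall. Origin: underside centre.
- cup: Bystander: blue cup, 80 mm across, 85 mm tall. Origin: underside centre.
- foam_boxes: Bystander: closed white foam meal box, 150 x 150 x 60 mm. Origin: underside centre.
- bowl: Bystander: white bowl, 130 mm across, 50 mm tall. Origin: underside centre.

How it is judged:
By the outcome, as a careful person would: the job done as asked, in the order asked, and still so for the second after the job is handed in, with the robot touching nothing.
It also fails if it takes over 67 s, if anything falls off the work surface, if the arm or the gripper's body presses on something with over 40 N, if the wrist force passes 120 N, or if a joint passes its speed limit or range.

## Working session

There is one attempt and no reset: what is moved stays moved. The work goes in short steps, each a Python script; the robot and the scene stay as the last script left them, time stands still between calls to the robot, and variables do not carry over. Pictures are saved under pics/ and viewed, and the job is handed in when it is done.

```bash
ls; mkdir -p pics
python3 - <<'E'
from plant import *
import cv2,numpy as np
for n in ["side","top","wrist"]:
    c=capture(n); cv2.imwrite(f"pics/{n}0.png",c["frame"][:,:,::-1]); print(n,c["mtx"].tolist(),np.round(c["extrinsics"],4).tolist())
    np.savez(f"{n}0.npz",**c)
s=read_state(); print(s)
try: print(tip_reach)
except Exception as e: print(e)
E
```

```text
pics
side [[368.45299211981603, 0.0, 261.69653268152337], [0.0, 368.45299211981603, 192.3340874080495], [0.0, 0.0, 1.0]] [[0.9708, -0.1789, 0.1596, 0.3553], [-0.2395, -0.7585, 0.6061, -0.6009], [0.0126, -0.6266, -0.7792, 1.0051], [0.0, 0.0, 0.0, 1.0]]
top [[484.35653315808685, 0.0, 261.09361848561105], [0.0, 484.35653315808685, 194.45142991295953], [0.0, 0.0, 1.0]] [[0.0121, -0.9856, 0.1687, 0.2736], [-0.9999, -0.0118, 0.0029, 0.0263], [-0.0009, -0.1688, -0.9857, 1.6311], [0.0, 0.0, 0.0, 1.0]]
wrist [[314.7275485941823, 0.0, 252.5723689172252], [0.0, 314.7275485941823, 193.15416106969587], [0.0, 0.0, 1.0]] [[0.3055, 0.9126, 0.2717, 0.1509], [0.9522, -0.2918, -0.0904, 0.713], [-0.0033, 0.2863, -0.9581, 0.3726], [0.0, 0.0, 0.0, 1.0]]
{'t': 0.15, 'joint_positions': array([-1.35455064,  0.59194027,  0.04829241,  1.60953016, -0.03327026,
        0.94272251, -0.03367504]), 'dq': array([-0.00098825, -0.00203265,  0.00039602, -0.00402822,  0.00069347,
       -0.00064107,  0.00065183]), 'joint_torque': array([ 3.02277382e-03, -5.49247098e+01,  1.54963441e+00, -1.98453802e+01,
        9.53977840e-03,  5.64286747e-03, -6.95724566e-06]), 'eef_pos': array([0.22078546, 0.68991636, 0.24937911]), 'orientation': array([ 0.69859313,  0.10839392,  0.69870831, -0.109659  ]), 'ft_force': array([ 0.22425717, -0.00566804, -0.60290954]), 'ft_torque': array([-0.01307697,  0.05407878,  0.00891787]), 'gripper_width': 0.08525087172745328}
0.019
```

Run:
```python
import cv2
for n in ["side","top"]:
    im=cv2.imread(f"pics/{n}0.png"); cv2.imwrite(f"pics/{n}0b.png",cv2.resize(im,(800,600),interpolation=cv2.INTER_CUBIC))
```

```text
(no output)
```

View pics/side0b.png

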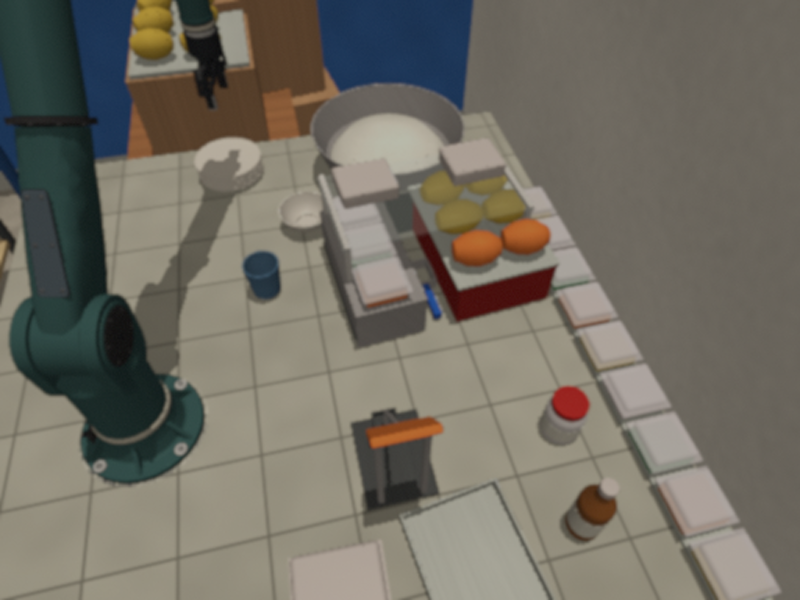

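View pics/top0b.png

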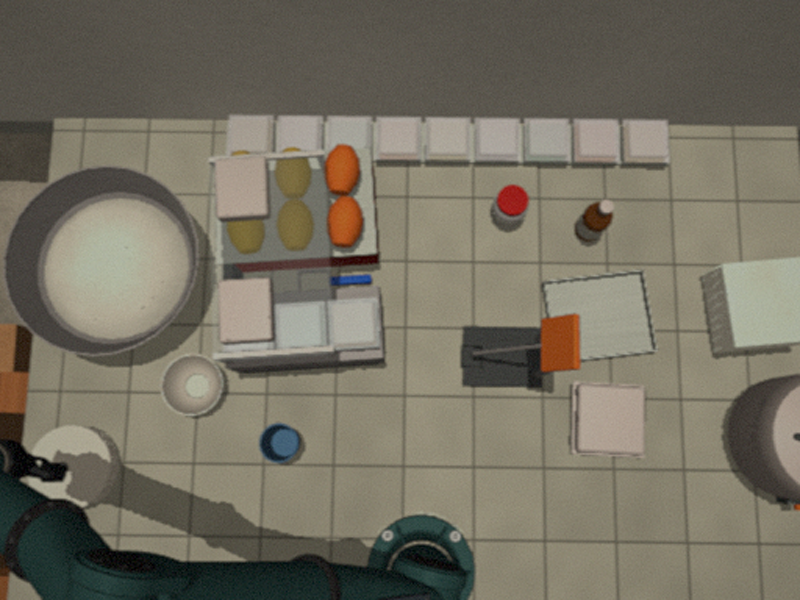

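View pics/wrist0.png

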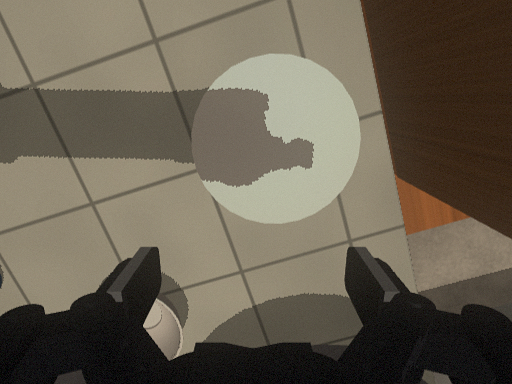

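The side view shows the hook plate at about (405,432) and the blue handle at (430,300) in the 800 px picture. In the top view the mouth is at column ~382 with the gap at row ~280, the stand is at (505,355) and the tray at (600,315). Next I'll zoom in on the parts that matter.

```bash
cat > h.py <<'E'
import numpy as np, cv2
def load(f):
    d=np.load(f); return d["frame"],d["mtx"],d["extrinsics"]
def ray(K,T,u,v):
    d=T[:3,:3]@np.linalg.inv(K)@np.array([u,v,1.0]); return T[:3,3],d/np.linalg.norm(d)
def onz(K,T,u,v,z):
    o,d=ray(K,T,u,v); return o+d*(z-o[2])/d[2]
def proj(K,T,p):
    q=np.linalg.inv(T)@np.append(p,1); q=K@q[:3]; return q[:2]/q[2]
def tri(*rays):
    A=np.zeros((3,3));b=np.zeros(3)
    for o,d in rays:
        M=np.eye(3)-np.outer(d,d);A+=M;b+=M@o
    p=np.linalg.solve(A,b); return p,[np.linalg.norm((np.eye(3)-np.outer(d,d))@(p-o)) for o,d in rays]
def crop(im,x0,y0,x1,y1,f,name):
    c=cv2.resize(im[y0:y1,x0:x1,::-1],None,fx=f,fy=f,interpolation=cv2.INTER_CUBIC)
    for i in range((x0+9)//10*10,x1,10):
        cv2.putText(c,str(i),((i-x0)*f,8),0,.3,(0,0,255),1); cv2.line(c,((i-x0)*f,10),((i-x0)*f,14),(0,0,255),1)
    for i in range((y0+9)//10*10,y1,10):
        cv2.putText(c,str(i),(0,(i-y0)*f+4),0,.3,(0,0,255),1)
    cv2.imwrite(name,c)
E
python3 - <<'E'
from h import *
f,K,T=load("top0.npz")
crop(f,125,80,255,245,4,"pics/t_bay.png"); crop(f,285,100,425,250,4,"pics/t_st.png")
f,K,T=load("side0.npz")
crop(f,195,90,365,230,4,"pics/s_bay.png"); crop(f,215,250,405,384,4,"pics/s_st.png")
E
```

```text
(no output)
```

View pics/t_bay.png

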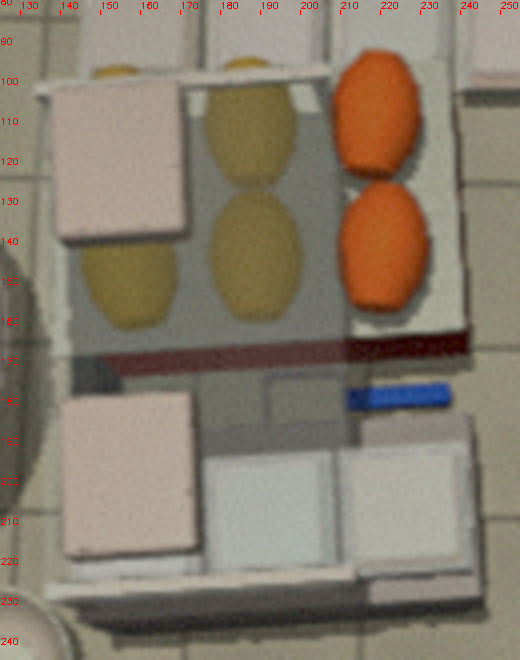

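View pics/t_st.png

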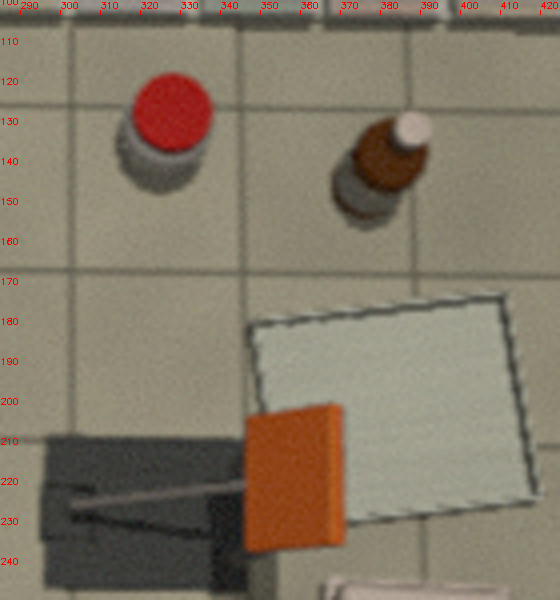

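View pics/s_bay.png

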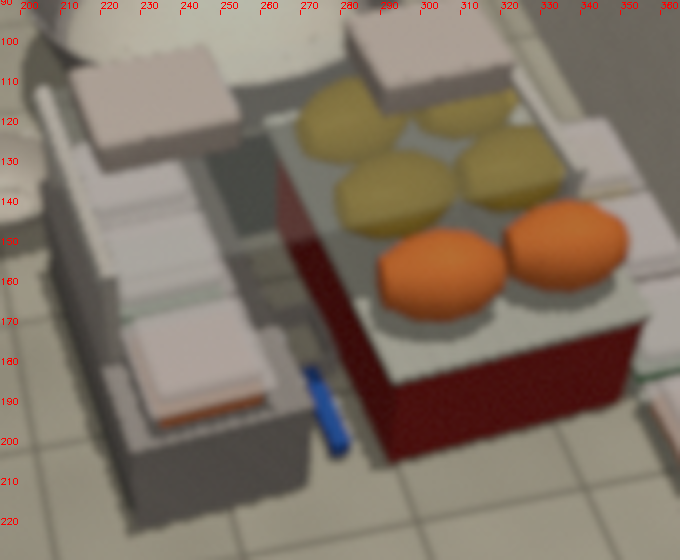

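View pics/s_st.png

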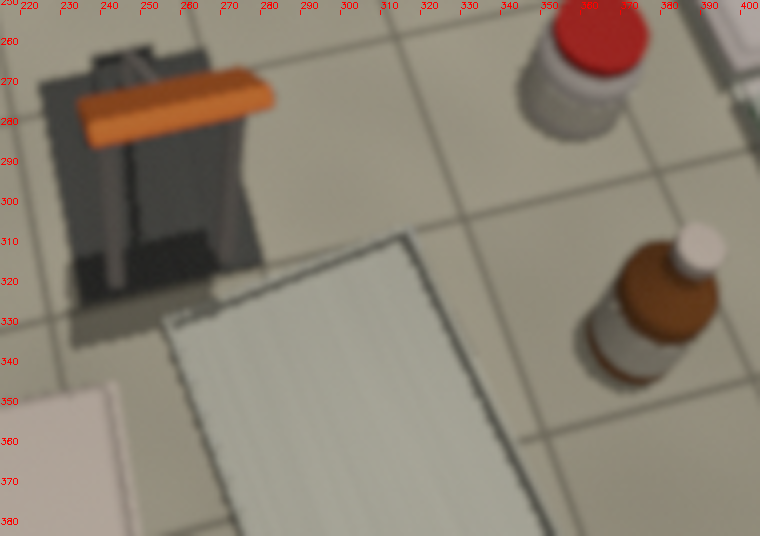

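Run:
```python
from h import *
f,K,T=load("top0.npz")
hsv=cv2.cvtColor(f,cv2.COLOR_RGB2HSV)
def mask(lo,hi,roi):
    m=cv2.inRange(hsv,lo,hi); z=np.zeros_like(m); x0,y0,x1,y1=roi; z[y0:y1,x0:x1]=m[y0:y1,x0:x1]; return z
b=mask((105,120,60),(130,255,255),(205,165,250,190))
c=max(cv2.findContours(b,0,2)[0],key=cv2.contourArea); print("blue",cv2.minAreaRect(c),cv2.boundingRect(c))
o=mask((3,150,100),(20,255,255),(335,190,385,250))
c=max(cv2.findContours(o,0,1)[0],key=cv2.contourArea); print("orange",cv2.boxPoints(cv2.minAreaRect(c)).tolist())
r=mask((0,100,20),(8,255,130),(140,150,250,185)); r2=r|mask((170,100,20),(180,255,130),(140,150,250,185))
ys={u:(np.where(r2[:,u])[0].min(),np.where(r2[:,u])[0].max()) for u in range(150,246,6) if r2[:,u].any()}; print(ys)
crop(f,335,190,385,245,10,"pics/t_pl.png"); crop(f,180,150,255,235,7,"pics/t_m.png")
crop(f,290,200,350,252,10,"pics/t_s2.png")
```

```text
blue ((224.0, 178.5), (5.0, 24.0), 90.0) (212, 176, 25, 6)
orange [[346.0, 201.0], [370.0, 201.0], [370.0, 237.0], [346.0, 237.0]]
{156: (np.int64(169), np.int64(173)), 162: (np.int64(169), np.int64(172)), 168: (np.int64(169), np.int64(171)), 174: (np.int64(168), np.int64(171)), 192: (np.int64(170), np.int64(170)), 204: (np.int64(169), np.int64(169)), 210: (np.int64(166), np.int64(169)), 216: (np.int64(165), np.int64(169)), 222: (np.int64(165), np.int64(168)), 228: (np.int64(164), np.int64(168)), 234: (np.int64(164), np.int64(168)), 240: (np.int64(163), np.int64(168))}
```

View pics/t_pl.png

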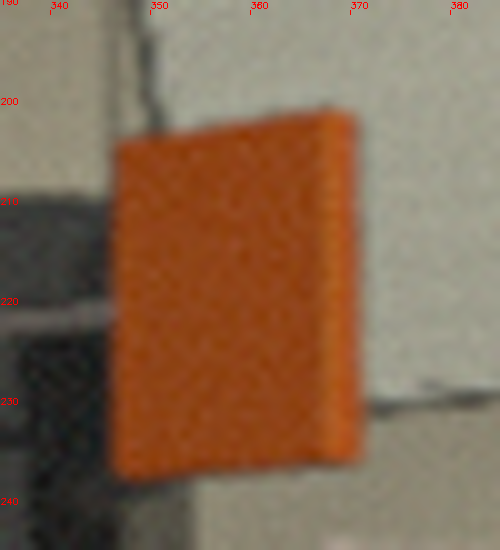

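View pics/t_m.png

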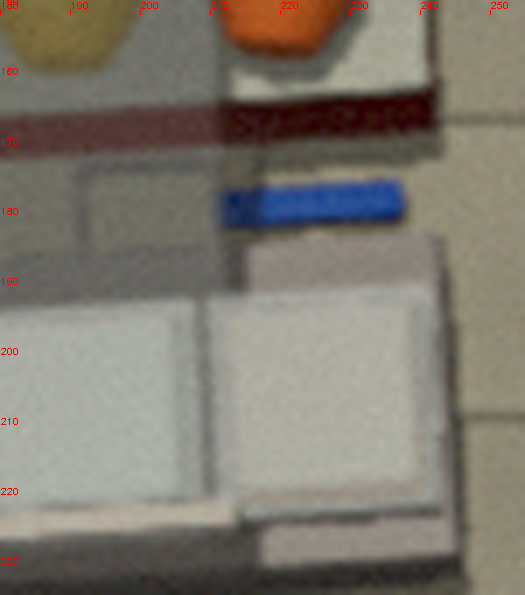

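View pics/t_s2.png

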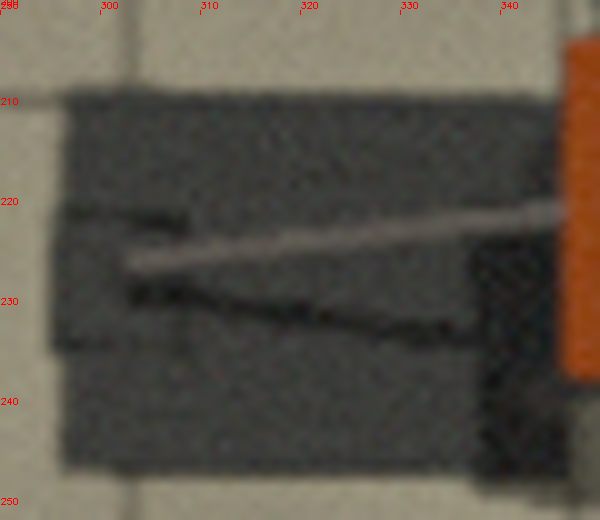

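Run:
```python
from h import *
f,K,T=load("top0.npz"); fs,Ks,Ts=load("side0.npz")
def P(u,v,z): return onz(K,T,u-.45,v-.45,z)[:2]
# plate
s=np.array([200,200,285,285,285,285.]);n=np.array([7,7,7,7,-7,-7.])
c,sn=np.cos(np.radians(35)),np.sin(np.radians(35))
loc=np.c_[[50,-50]*3,-s*sn+n*c]/1000; z=(60+s*c+n*sn)/1000
px=[(346.5,204.3),(346.0,237.5),(366.8,200.8),(367.3,236.7),(369.7,200.6),(370.7,235.8)]
W=np.array([P(*p,zz) for p,zz in zip(px,z)])
def fit(L,W):
    a=L-L.mean(0);b=W-W.mean(0); th=np.arctan2((a[:,0]*b[:,1]-a[:,1]*b[:,0]).sum(),(a*b).sum())
    R=np.array([[np.cos(th),-np.sin(th)],[np.sin(th),np.cos(th)]]); t=W.mean(0)-R@L.mean(0)
    return th,t,(W-(L@R.T+t))*1000
th,t,e=fit(loc,W); print("stand",np.degrees(th),t,np.round(e,1).tolist())
print("bay pts: crate mouth bottom",P(241.8,168.3,0),"crate mouth top gap",P(241.5,163,.11),"crate bottom line deep",P(156,173.7,0),P(216,169.9,0))
print("base top gap corner",P(242.3,183.3,.11),"base top outer",P(244.2,229.5,.11))
print("crate top far corner", P(239,87,.11))
print("shelf near edge", P(211.5,163,.203),P(211.5,185,.203),"bars",P(208,97.5,.2),P(213,223,.2))
print("handle near end",P(237.5,176,.024),P(237.5,181,.024),"far",P(211.5,177,.024),P(211.5,182.3,.024))
print("frame far",P(191,174,.028),P(191,186,.028), "farleft top")
print("tray",[P(*p,.025) for p in [(347,181),(410.5,173.5),(419,224.5),(350,231)]])
print("stand corners",[P(*p,.005) for p in [(296.5,209.2),(296,247)]],"well",[P(*p,.022) for p in [(295,221.5),(308.5,221.5),(308.5,234.5),(295,235)]])
print("jar",P(328,129,.1),"syrup",P(388,132,.17),"foam",P(381,261,.06))
```

```text
stand -0.5691744061905984 [ 0.44152295 -0.10580316] [[-1.6, -3.5], [1.2, -1.3], [-1.2, 0.7], [-1.3, 0.8], [0.8, 2.3], [2.1, 1.0]]
bay pts: crate mouth bottom [0.64506206 0.10030944] crate mouth top gap [0.63748781 0.09661635] crate bottom line deep [0.62249626 0.39534528] [0.63835202 0.18913857]
base top gap corner [0.57088563 0.09278271] base top outer [0.42283204 0.08401088]
crate top far corner [0.89568171 0.10983704]
shelf near edge [0.61415548 0.18308409] [0.54640335 0.18107986] bars [0.82335856 0.20045176] [0.43222078 0.17355615]
handle near end [0.61269957 0.11328432] [0.59542591 0.1129299 ] far [0.60818674 0.20129888] [0.58989274 0.20075772]
frame far [0.61688488 0.27052887] [0.5755797  0.26901172] farleft top
tray [array([ 0.59965378, -0.25725027]), array([ 0.62814877, -0.47285169]), array([ 0.45486194, -0.49423672]), array([ 0.43041478, -0.26422689])]
stand corners [array([ 0.5042091 , -0.08797261]), array([ 0.37657259, -0.08629561])] well [array([ 0.46027899, -0.08176888]), array([ 0.46082152, -0.12683623]), array([ 0.41738854, -0.12665297]), array([ 0.41518483, -0.08179064])]
jar [ 0.7577928  -0.18471319] syrup [ 0.72812874 -0.36268038] foam [ 0.33154817 -0.35573458]
```

```bash
cat >> h.py <<'E'
from scipy.spatial.transform import Rotation as Rn
ST=np.array([.4405,-.105]); STY=np.radians(-.6)
BAY=np.array([.606,.0955]); BY=np.radians(3.8)
def rot2(y): return np.array([[np.cos(y),-np.sin(y)],[np.sin(y),np.cos(y)]])
def bay(x,y): return BAY+rot2(BY)@np.array([x,y])
def q4(R):
    q=Rn.from_matrix(R).as_quat(); return q[[3,0,1,2]]
t35=np.radians(35)
def hq(yaw,sg=1):
    x=np.array([0,np.sin(t35),-np.cos(t35)]); y=sg*np.array([0,np.cos(t35),np.sin(t35)])
    R=np.c_[x,y,np.cross(x,y)]; return q4(Rn.from_euler('z',yaw).as_matrix()@R)
def hp(foot,yaw,back=0):
    "TCP for a hook foot (x,y,z) at yaw; back = m withdrawn along the shaft"
    g=np.array([0,-.1434-back*np.sin(t35),.2548+back*np.cos(t35)])
    return np.array(foot)+Rn.from_euler('z',yaw).as_matrix()@g
def dq(yaw,sg=1):
    "pointing down, jaw axis (tool y) along world direction yaw"
    x=np.array([0,0,-1.]); y=np.array([np.cos(yaw),np.sin(yaw),0])*sg
    return q4(np.c_[x,y,np.cross(x,y)])
E
python3 - <<'E'
from plant import *
from h import *
s=read_state(); R=Rn.from_quat(np.array(s["orientation"])[[1,2,3,0]]).as_matrix(); print("tool axes\n",np.round(R,2))
c=np.load("wrist0.npz")["extrinsics"]; print("cam in tool",np.round(R.T@(c[:3,3]-s["eef_pos"]),3)); print(np.round(R.T@c[:3,:3],3).tolist())
for sg in (1,-1):
    for name,p,y in [("pre",hp([*ST,.01],STY,.12),STY),("grip",hp([*ST,.01],STY),STY),("in",hp([*bay(0,.135),.05],BY),BY),("down",hp([*bay(0,.135),.006],BY),BY),("out",hp([*bay(0,-.09),.006],BY),BY)]:
        q=solve_ik(p,hq(y,sg)); print(sg,name,np.round(p,3),None if q is None else np.round(q,2))
    for name,p,a in [("mould",[*bay(0,-.15),.02],BY),("tray",[.53,-.37,.02],.1)]:
        q=solve_ik(p,dq(a,sg)); print(sg,name,None if q is None else np.round(q,2))
E
```

```text
tool axes
 [[-0.    0.3   0.95]
 [-0.    0.95 -0.3 ]
 [-1.   -0.    0.  ]]
cam in tool [-0.123  0.    -0.074]
[[0.001, -0.286, 0.958], [1.0, -0.0, -0.002], [0.001, 0.958, 0.286]]
1 pre [ 0.438 -0.317  0.363] [ 1.    0.46 -0.33  1.71 -0.33  1.4   2.36]
1 grip [ 0.439 -0.248  0.265] [ 0.18  0.59  0.75  1.95 -0.75  1.4   2.88]
1 in [0.607 0.087 0.305] [ 0.26  0.47 -0.28  1.84 -0.59  0.98  2.01]
1 down [0.607 0.087 0.261] [ 0.4   0.55 -0.49  1.87 -0.49  0.86  1.94]
1 out [ 0.621 -0.137  0.261] [ 0.44  0.6  -0.08  1.69 -0.55  1.18  2.3 ]
1 mould [-0.11  0.79  0.18  1.97 -0.32  0.4   0.38]
1 tray [ 0.55  0.8  -0.01  1.9   0.02  0.44  0.62]
-1 pre [ 0.438 -0.317  0.363] [ 0.12  0.64  1.04  1.75 -0.74  1.71 -0.2 ]
-1 grip [ 0.439 -0.248  0.265] [ 0.02  0.73  1.05  1.95 -0.86  1.56 -0.09]
-1 in [0.607 0.087 0.305] [-0.33  0.51  0.55  1.86 -0.92  1.22 -0.81]
-1 down [0.607 0.087 0.261] [-0.3   0.56  0.52  1.9  -0.97  1.17 -0.74]
-1 out [ 0.621 -0.137  0.261] [-0.01  0.69  0.63  1.72 -0.87  1.41 -0.52]
-1 mould [ 0.3   0.81 -0.42  1.95  0.65  0.51  2.63]
-1 tray [ 0.97  0.89 -0.64  1.88  0.86  0.67  3.03]
```

Run:
```python
from plant import *
from h import *
s=read_state(); p=np.array(s["eef_pos"]); movel([p[0]+.1,p[1]-.1,.45],v=.35)
reach(hp([*ST,.01],STY,.14),hq(STY,-1))
print(read_state()["t"],read_state()["joint_positions"])
for n in ["wrist","side","top"]:
    c=capture(n); np.savez(f"{n}1.npz",**c); cv2.imwrite(f"pics/{n}1.png",c["frame"][:,:,::-1])
f=np.load("wrist1.npz")["frame"]; cv2.imwrite("pics/wrist1b.png",cv2.resize(f[:,:,::-1],(800,600)))
```

```text
4.2417 [ 0.12408551  0.65198015  1.07306197  1.71533156 -0.74028251  1.75818447
 -0.19012398]
```

View pics/wrist1b.png

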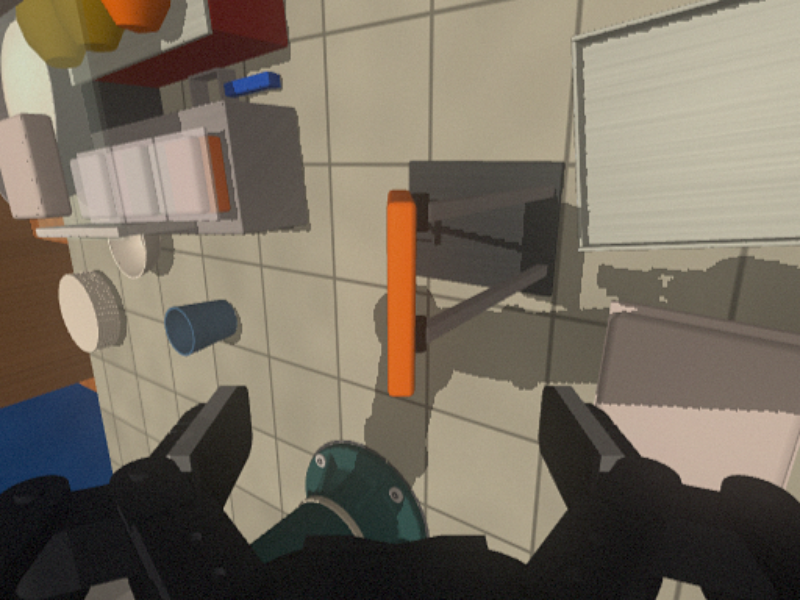

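View pics/side1.png

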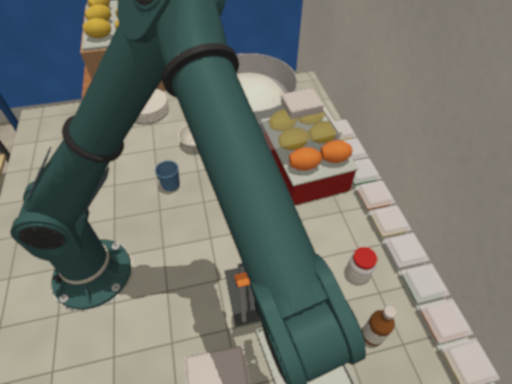

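Run:
```python
from h import *
f,K,T=load("wrist1.npz"); hsv=cv2.cvtColor(f,cv2.COLOR_RGB2HSV)
m=cv2.inRange(hsv,(5,180,150),(20,255,255)); m[:, :230]=0
c=max(cv2.findContours(m,0,1)[0],key=cv2.contourArea); b=cv2.boxPoints(cv2.minAreaRect(c)); print(b.tolist())
crop(f,235,115,280,260,4,"pics/w1c.png")
# expected end face corners/outline (n=+-7,s=285)
Rh=Rn.from_euler('z',STY).as_matrix()
for sx in (50,-50):
  for n in (7,-7):
    for s in (285,200):
      l=np.array([sx,-s*np.sin(t35)+n*np.cos(t35),50+s*np.cos(t35)+n*np.sin(t35)])/1000
      print(sx,n,s,np.round(proj(K,T,np.r_[ST,.01]+Rh@l),1))
```

```text
[[248.0, 252.99996948242188], [248.0, 128.99996948242188], [265.0, 128.99996948242188], [265.0, 252.99996948242188]]
50 7 285 [244.1 132.8]
50 7 200 [246.3 123.7]
50 -7 285 [263.8 132.8]
50 -7 200 [260.7 123.8]
-50 7 285 [244.9 258.7]
-50 7 200 [246.8 219.8]
-50 -7 285 [262.3 258.7]
-50 -7 200 [259.9 219.8]
```

View pics/w1c.png

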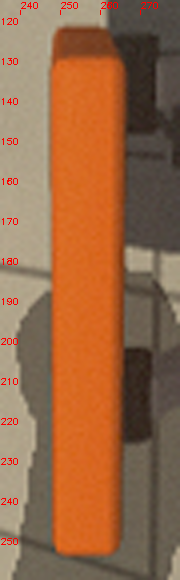

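```bash
sed -i 's/^ST=.*/ST=np.array([.4435,-.107]); STY=np.radians(-.6)/' h.py
python3 - <<'E'
from h import *
f,K,T=load("wrist1.npz"); crop(f,50,25,205,160,5,"pics/w1m.png")
for nm,p in [("mouth crate bottom",[*bay(.035,0),0]),("crate top",[*bay(.035,0),.11]),("base top gap",[*bay(-.035,0),.11]),("base top out",[*bay(-.185,0),.11]),("base bot out",[*bay(-.185,0),0]),("handle end top l",[*bay(-.009,.018),.024]),("handle end top r",[*bay(.009,.018),.024]),
 ("frame fl",[*bay(-.028,.108),.028]),("frame bl",[*bay(-.028,.178),.028]),("frame fr",[*bay(.028,.108),.028]),("frame br",[*bay(.028,.178),.028])]: print(nm,np.round(proj(K,T,np.array(p)),1))
E
```

```text
mouth crate bottom [184.7  31.8]
crate top [136.   20.9]
base top gap [142.1  65.4]
base top out [154.1 151.9]
base bot out [196.5 145.1]
handle end top l [171.8  56.2]
handle end top r [170.6  46.2]
frame fl [143.   72.2]
frame bl [123.8  76.1]
frame fr [139.1  43.6]
frame br [119.7  49.3]
```

View pics/w1m.png

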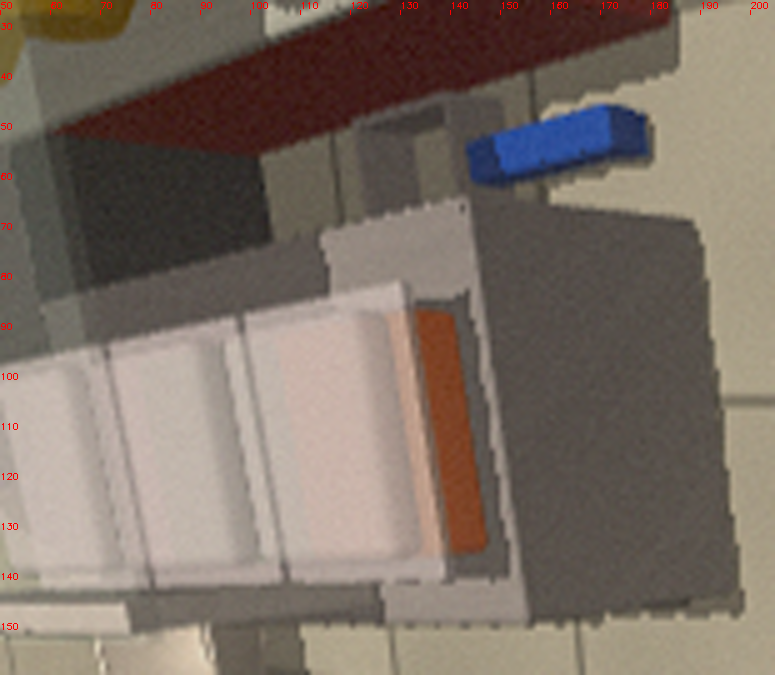

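Wrist-view projections of the bay, handle end and frame corners agree with the picture to within 2 px. That puts the mould's frame centre at bay (0, 0.143). Next: grasp the hook.

Run:
```python
from plant import *
from h import *
movel(hp([*ST,.01],STY,.06),hq(STY,-1),v=.2)
print("hit",movel(hp([*ST,.01],STY),v=.12,threshold=8))
print(command_gripper(0.0)); s=read_state(); print(s["t"],s["gripper_width"],s["ft_force"],s["eef_pos"],hp([*ST,.01],STY))
for n in ["wrist","side","top"]:
    c=capture(n); np.savez(f"{n}2.npz",**c); cv2.imwrite(f"pics/{n}2.png",cv2.resize(c["frame"][:,:,::-1],(800,600)))
```

```text
hit False
False
6.2333 0.013543398384363761 [0.33436292 0.09947912 1.14073344] [ 0.44202253 -0.25029947  0.26499578] [ 0.44199835 -0.25039214  0.2648    ]
```

View pics/wrist2.png

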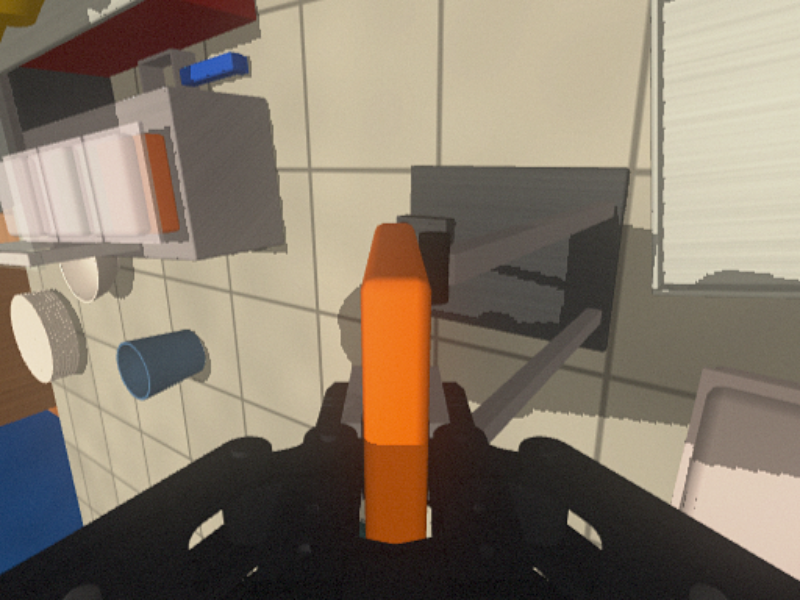

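View pics/top2.png

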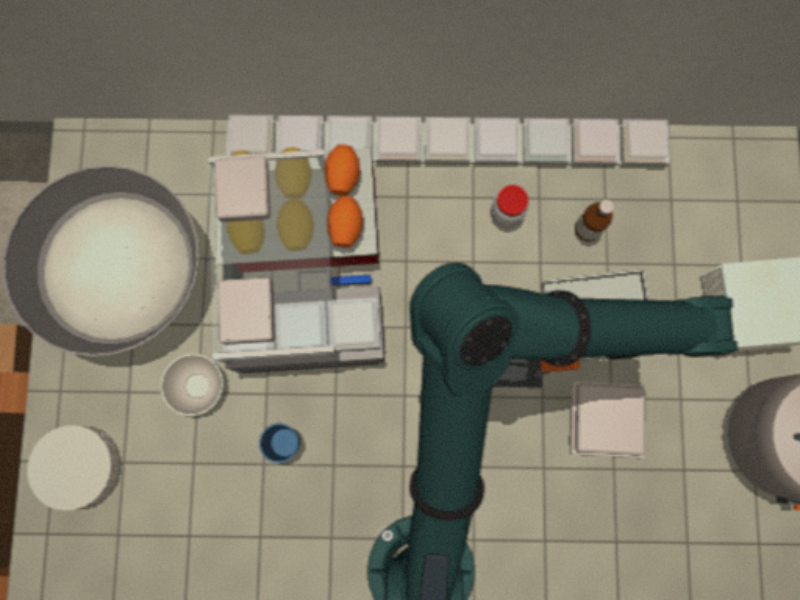

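Run:
```python
from plant import *
from h import *
movel(hp([*ST,.065],STY),v=.12)
s=read_state(); print(s["t"],s["ft_force"],s["gripper_width"])
movel(hp([*bay(0,-.05),.055],BY),hq(BY,-1),v=.2)
s=read_state(); print(s["t"],s["ft_force"],s["joint_positions"],np.array(s["eef_pos"])-hp([*bay(0,-.05),.055],BY))
for n in ["wrist","side","top"]:
    c=capture(n); np.savez(f"{n}3.npz",**c); cv2.imwrite(f"pics/{n}3.png",cv2.resize(c["frame"][:,:,::-1],(800,600)))
```

```text
6.9917 [-0.56327043 -1.18590426 -3.01834615] 0.013586884437315469
8.3083 [ 0.40732314 -0.63629263 -1.87182198] [-0.26248453  0.73602185  0.99601916  1.73215705 -0.99362514  1.61049788
 -0.46538182] [-0.001062   -0.00165801  0.00022193]
```

View pics/wrist3.png

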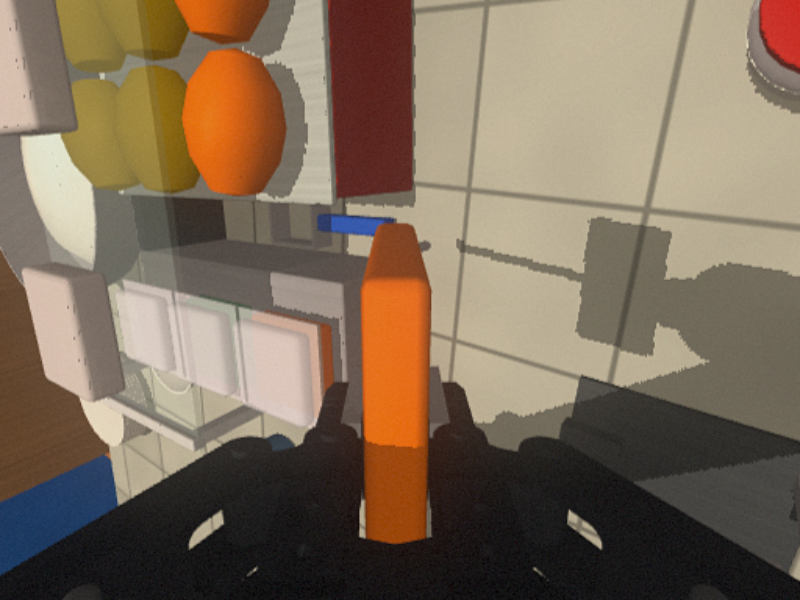

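View pics/side3.png

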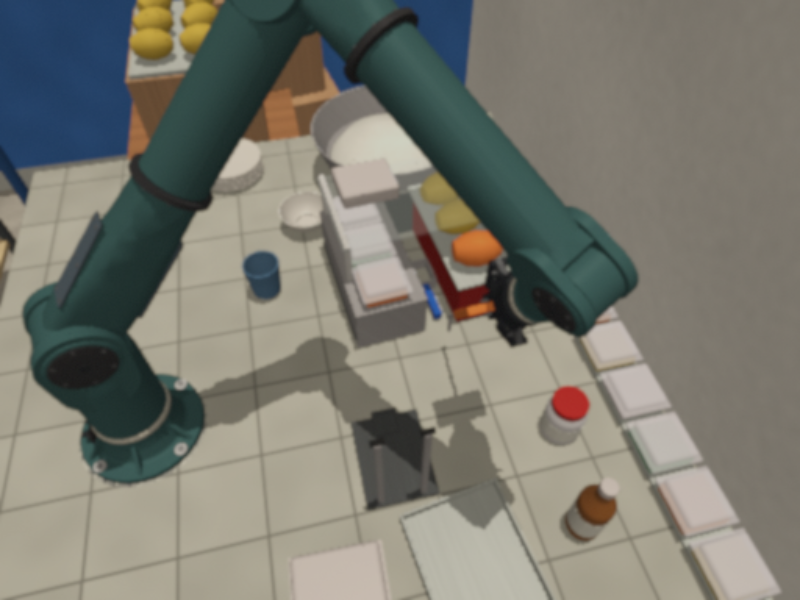

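View pics/top3.png

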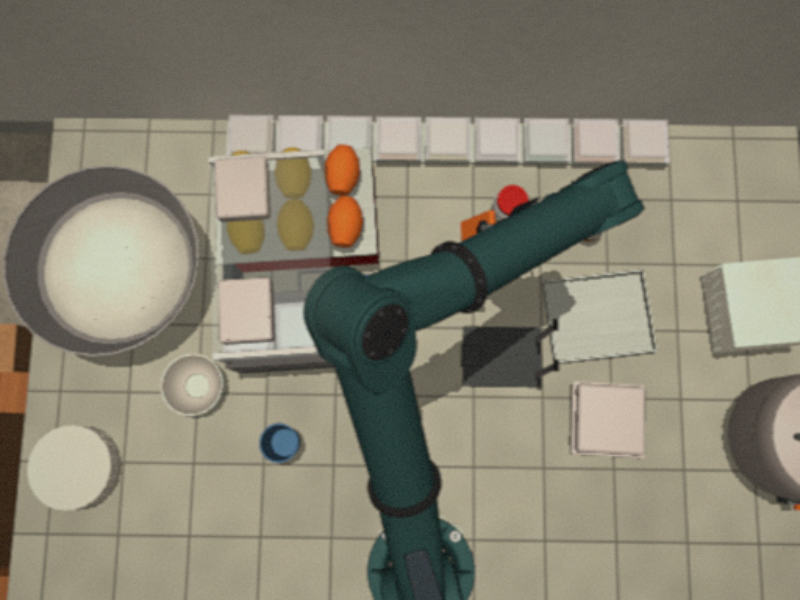

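Run:
```python
from plant import *
from h import *
f,K,T=load("wrist3.npz"); fs,Ks,Ts=load("side3.npz")
s=read_state()
for dz in (0,):
    foot=np.r_[bay(0,-.05),.055]
    print("wrist foot",proj(K,T,foot),"bend",proj(K,T,foot+[0,0,.05]),"side",proj(Ks,Ts,foot),proj(Ks,Ts,foot+[0,0,.05]))
crop(f,225,110,300,200,6,"pics/w3c.png"); crop(fs,260,160,350,240,8,"pics/s3c.png")
```

```text
wrist foot [273.18270256 155.2486762 ] bend [251.56156434 161.12140558] side [286.77173657 211.03761968] [287.83871981 201.49870448]
```

View pics/w3c.png

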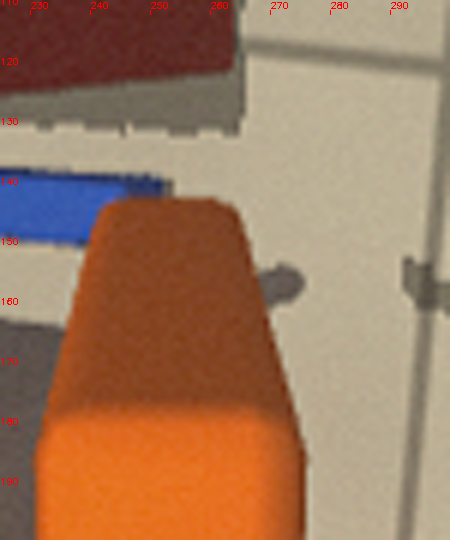

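View pics/s3c.png

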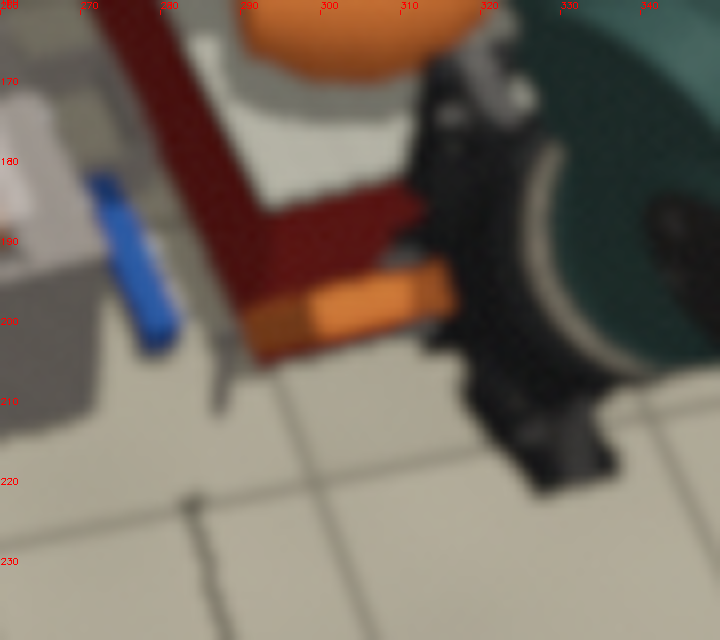

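The hook foot's tip shows at (287,211) in the side view and (271,156) in the wrist view, within 2 px of prediction. Now I'll go in over the handle.

Run:
```python
from plant import *
from h import *
print("hit",movel(hp([*bay(0,.0),.043],BY),hq(BY,-1),v=.12,threshold=6))
print("hit",movel(hp([*bay(0,.136),.043],BY),hq(BY,-1),v=.12,threshold=6))
s=read_state(); print(s["t"],s["ft_force"],np.array(s["eef_pos"])-hp([*bay(0,.136),.043],BY))
for n in ["wrist","side"]:
    c=capture(n); np.savez(f"{n}4.npz",**c); cv2.imwrite(f"pics/{n}4.png",cv2.resize(c["frame"][:,:,::-1],(800,600)))
f,K,T=load("side4.npz"); crop(f,220,80,340,210,6,"pics/s4c.png")
```

```text
hit False
hit False
10.3167 [ 1.03943633 -1.06666523 -1.95154151] [ 1.45497298e-04 -1.15553666e-03  9.35379451e-05]
```

View pics/wrist4.png

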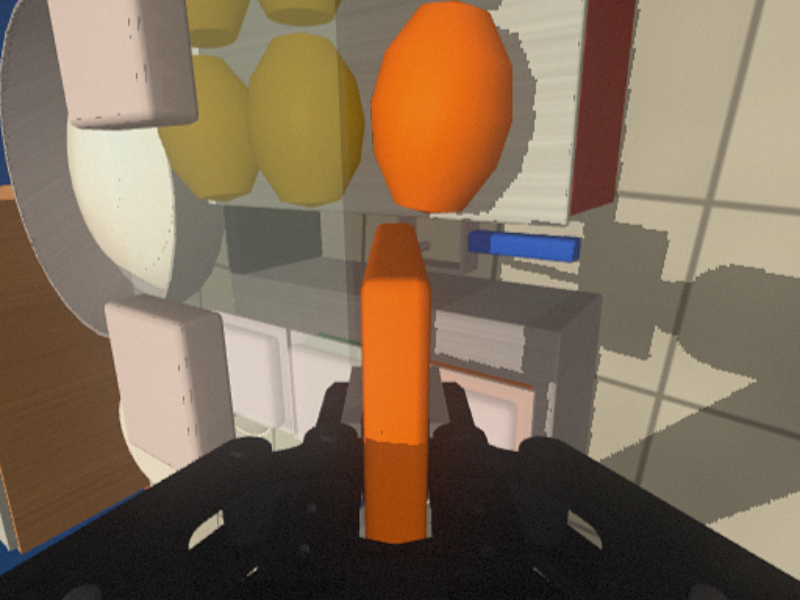

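View pics/s4c.png

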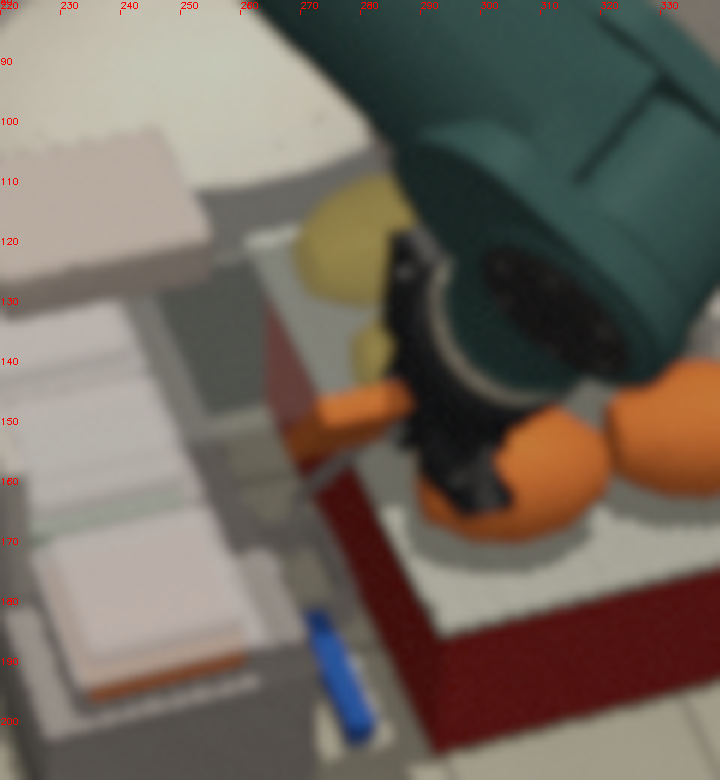

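In the wrist view the foot (425,245) is over the frame opening, between the frame's walls. Lowering by feel.

Run:
```python
from plant import *
from h import *
hit=movel(hp([*bay(0,.136),.007],BY),hq(BY,-1),v=.05,threshold=4)
s=read_state(); print(hit,s["t"],s["ft_force"],np.array(s["eef_pos"])-hp([*bay(0,.136),.007],BY))
for n in ["wrist"]:
    c=capture(n); np.savez(f"{n}5.npz",**c); cv2.imwrite(f"pics/{n}5.png",cv2.resize(c["frame"][:,:,::-1],(800,600)))
f,K,T=load("wrist5.npz"); crop(f,220,120,380,190,5,"pics/w5c.png"); print(proj(K,T,np.r_[bay(0,.136),.007]))
```

```text
False 11.2833 [ 0.08325766 -0.38629023 -2.12146563] [ 0.00019542 -0.00010373  0.0001788 ]
[274.25309737 156.26254159]
```

View pics/w5c.png

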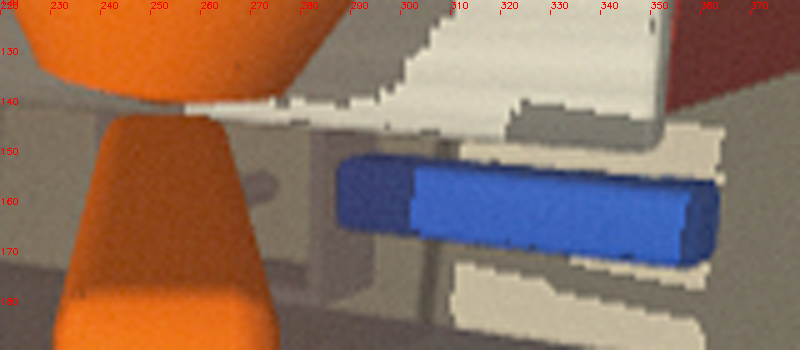

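Run:
```python
from plant import *
from h import *
def go(y,v):
    h=movel(hp([*bay(0,y),.007],BY),hq(BY,-1),v=v,threshold=7); s=read_state(); print(y,h,round(s["t"],2),np.round(s["ft_force"],2),np.round(np.array(s["eef_pos"])-hp([*bay(0,y),.007],BY),4)); return h
for y,v in [(.105,.04),(.04,.07)]:
    if go(y,v): break
for n in ["wrist","side"]:
    c=capture(n); np.savez(f"{n}6.npz",**c); cv2.imwrite(f"pics/{n}6.png",cv2.resize(c["frame"][:,:,::-1],(800,600)))
```

```text
0.105 False 12.26 [-0.07  0.58 -2.57] [ 0.     -0.0001 -0.0001]
0.04 False 13.33 [ 0.01 -0.39 -2.14] [ 0.      0.0001 -0.0002]
```

View pics/wrist6.png

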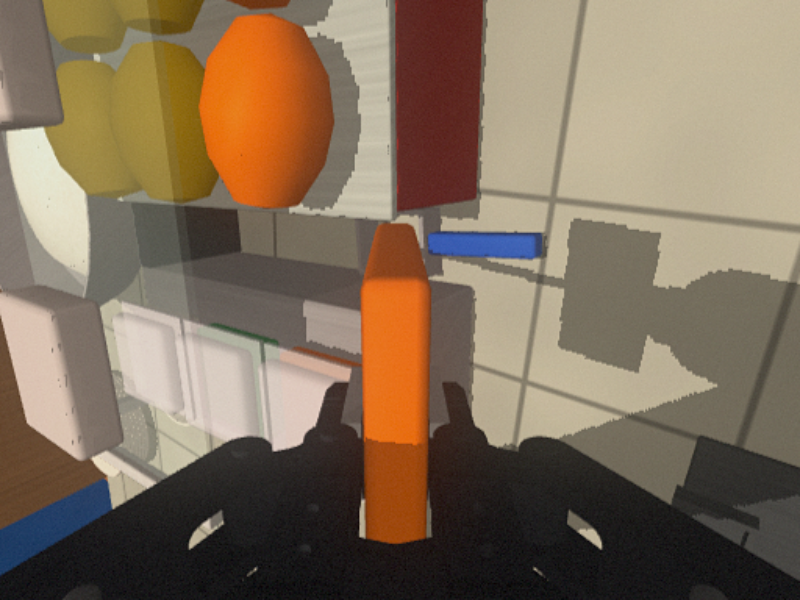

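View pics/side6.png

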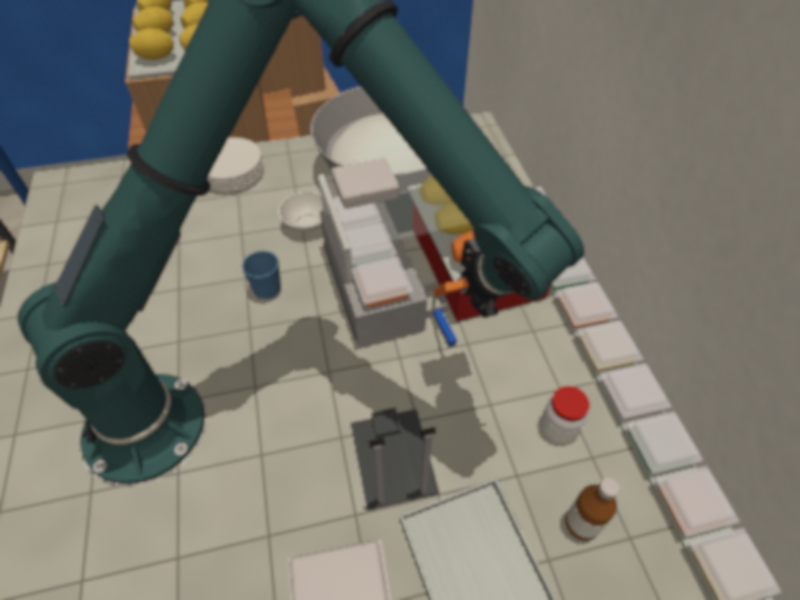

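The mould is following: the handle's end now sits at (445,340) in the side view, clear of the mouth. I'll keep drawing.

Run:
```python
from plant import *
from h import *
def go(y,v):
    h=movel(hp([*bay(0,y),.007],BY),hq(BY,-1),v=v,threshold=7); s=read_state(); print(y,h,round(s["t"],2),np.round(s["ft_force"],2),np.round(np.array(s["eef_pos"])-hp([*bay(0,y),.007],BY),4)); return h
go(-.092,.075)
go(-.084,.05)
for n in ["wrist","side"]:
    c=capture(n); np.savez(f"{n}7.npz",**c); cv2.imwrite(f"pics/{n}7.png",cv2.resize(c["frame"][:,:,::-1],(800,600)))
```

```text
-0.092 False 15.34 [-0.28 -0.02 -2.07] [ 0.      0.0003 -0.    ]
-0.084 False 15.65 [ 0.01 -0.08 -1.95] [ 0.0001  0.0007 -0.0001]
```

View pics/wrist7.png

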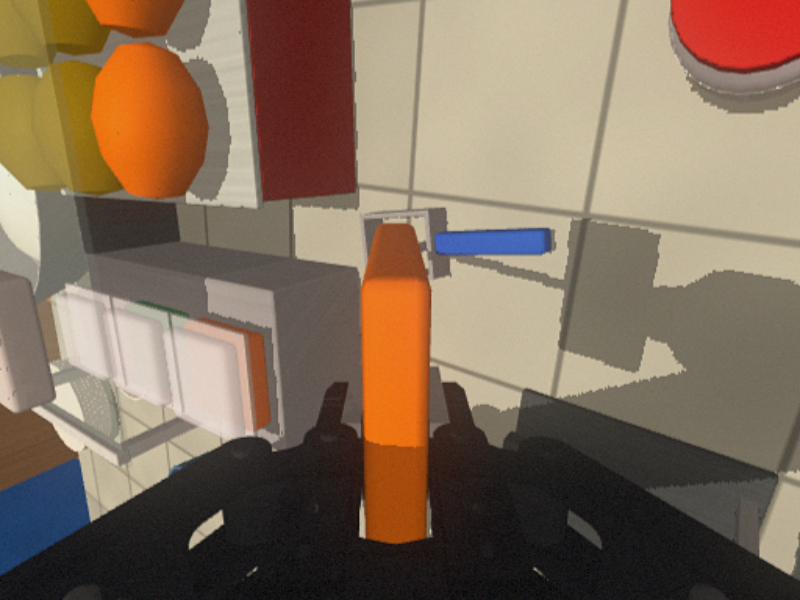

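View pics/side7.png

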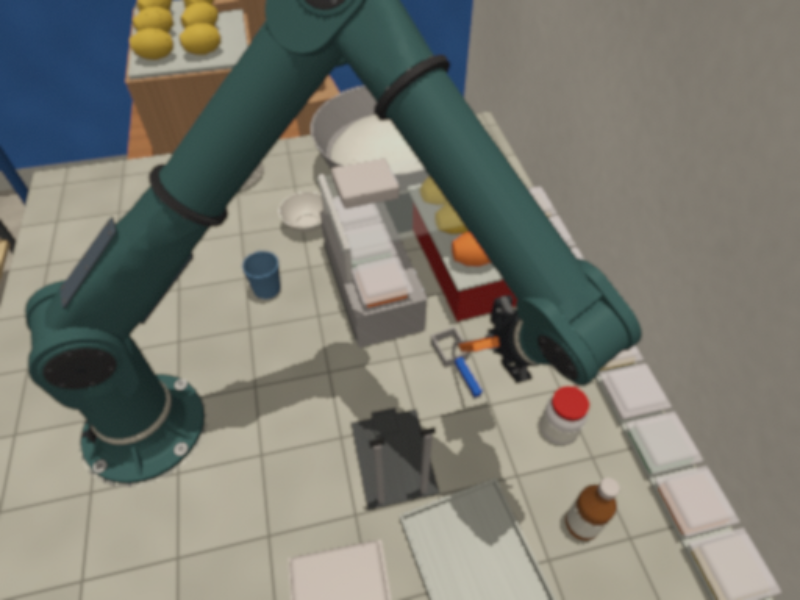

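The whole mould is on the free counter, with its frame at (450,345) in the side view, clear of the mouth. Next: return the hook.

Run:
```python
from plant import *
from h import *
print(movel(hp([*bay(0,-.084),.075],BY),v=.12,threshold=6))
movel(hp([*ST,.065],STY),hq(STY,-1),v=.2)
sleep(.15)
c=capture("side"); np.savez("side8.npz",**c); cv2.imwrite("pics/side8.png",cv2.resize(c["frame"][:,:,::-1],(800,600)))
hit=movel(hp([*ST,.0105],STY),v=.06,threshold=6)
s=read_state(); print(hit,s["t"],s["ft_force"],np.array(s["eef_pos"])-hp([*ST,.0105],STY),s["gripper_width"])
for n in ["wrist","side"]:
    c=capture(n); np.savez(f"{n}9.npz",**c); cv2.imwrite(f"pics/{n}9.png",cv2.resize(c["frame"][:,:,::-1],(800,600)))
```

```text
False
False 18.95 [-0.1642678   0.22323154 -1.83741432] [-3.80339714e-05  5.02480297e-06  1.88064619e-04] 0.013463989268974947
```

View pics/wrist9.png

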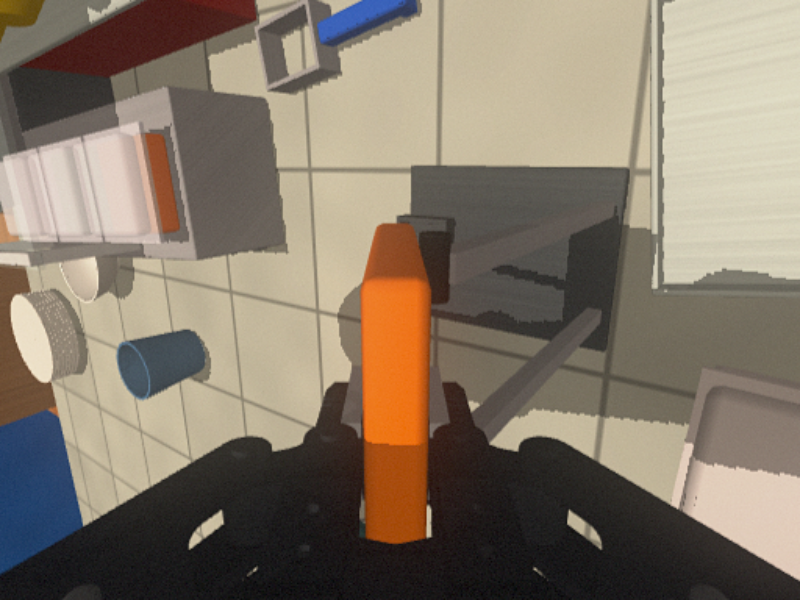

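View pics/side9.png

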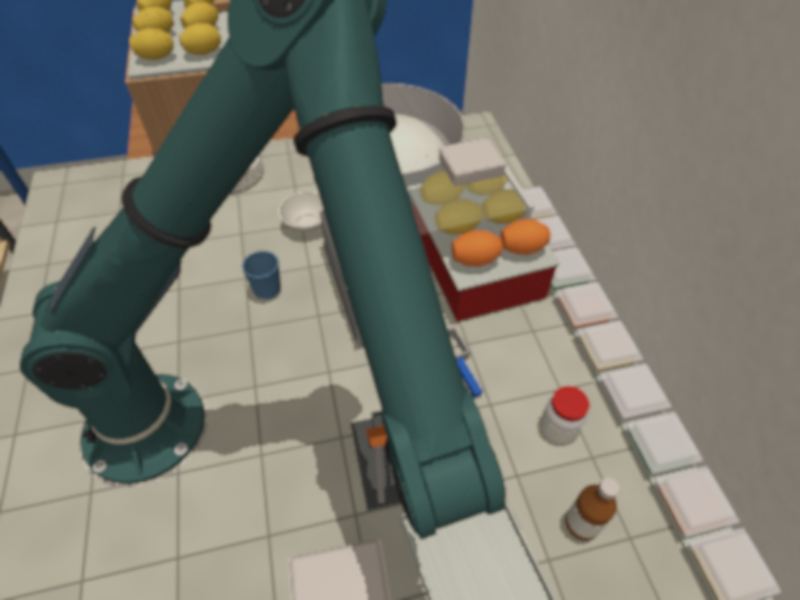

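Run:
```python
from plant import *
from h import *
hit=movel(hp([*ST,.0055],STY),v=.02,threshold=2)
s=read_state(); print(hit,s["t"],s["ft_force"],np.array(s["eef_pos"])-hp([*ST,.0105],STY))
command_gripper(.05); sleep(.3)
c=capture("wrist"); np.savez("wrist10.npz",**c); cv2.imwrite("pics/wrist10.png",cv2.resize(c["frame"][:,:,::-1],(800,600)))
print(read_state()["t"],read_state()["gripper_width"])
```

```text
True 19.2583 [-0.3784446  -2.37976658  4.7735344 ] [-0.00010629 -0.00041951 -0.0005304 ]
20.05 0.050389394065235155
```

View pics/wrist10.png

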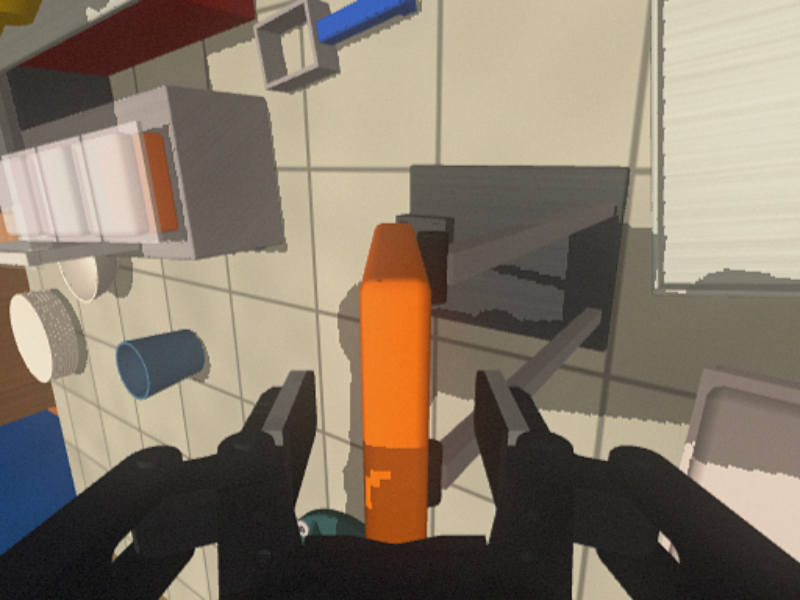

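The hook stays put after release and looks the same as before the pick. Withdrawing along the shaft, then round to a hover over the mould for a look.

Run:
```python
from plant import *
from h import *
hov=np.r_[bay(0,-.13),.24]
print(hov)
movel(hp([*ST,.01],STY,.15),v=.22)
movel([.60,-.22,.42],v=.3)
reach(hov,dq(BY,1))
s=read_state(); print(s["t"],s["joint_positions"],s["ft_force"])
for n in ["wrist","side","top"]:
    c=capture(n); np.savez(f"{n}11.npz",**c); cv2.imwrite(f"pics/{n}11.png",cv2.resize(c["frame"][:,:,::-1],(800,600)))
```

```text
[ 0.61461561 -0.03421419  0.24      ]
22.75 [-0.57844684  0.60245949  0.8471556   1.89739785 -0.57114014  0.9009067
  0.61186828] [-0.46684901 -0.92097567  0.34309696]
```

View pics/wrist11.png

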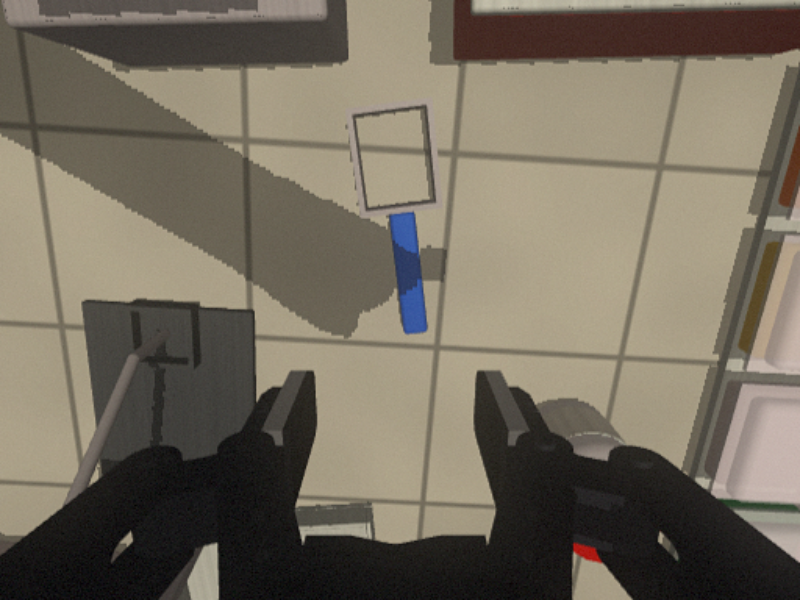

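View pics/side11.png

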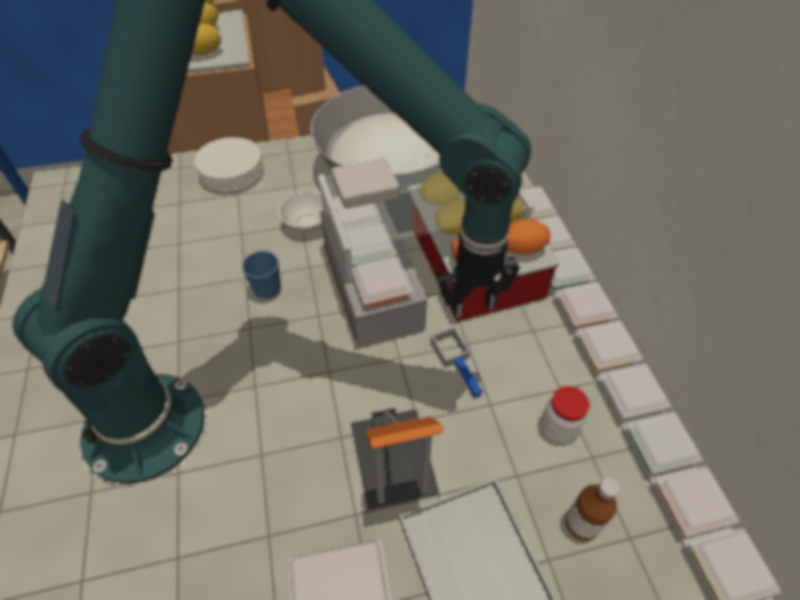

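View pics/top11.png

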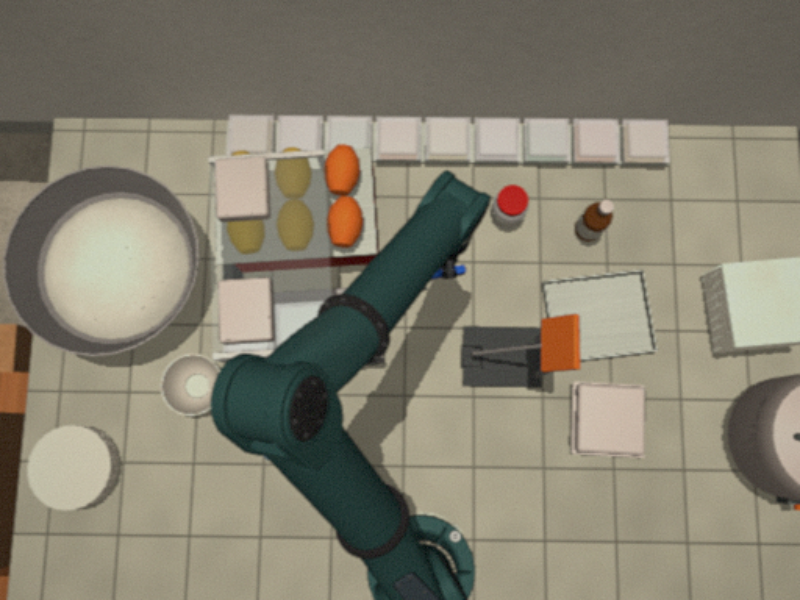

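The mould lies clear on the counter: frame at (393,157), handle at (408,272) in the 800 px wrist picture. The hook's plate is back at the same pixels as at the start. Next I'll measure the mould and the tray.

Run:
```python
from h import *
f,K,T=load("wrist11.npz"); hsv=cv2.cvtColor(f,cv2.COLOR_RGB2HSV)
m=cv2.inRange(hsv,(105,120,50),(130,255,255)); m[:130]=0;m[215:]=0
m[:, :230]=0; m[:,300:]=0
c=max(cv2.findContours(m,0,1)[0],key=cv2.contourArea); r=cv2.minAreaRect(c); b=cv2.boxPoints(r); print(r)
W=np.array([onz(K,T,u,v,.024)[:2] for u,v in b]); print(W.round(4).tolist()); ctr=W.mean(0)
W=W[np.argsort(-W[:,1])]; a=W[:2].mean(0)-W[2:].mean(0); yaw=np.arctan2(-a[0],a[1]); print("handle ctr",ctr,"yaw",np.degrees(yaw),"len",np.linalg.norm(a))
fr=np.array([onz(K,T,u*.64,v*.64,.028)[:2] for u,v in [(348,110),(429,103),(438,207),(361,216)]]); print("frame",fr.mean(0),fr.round(4).tolist(), "pred",ctr+.08*np.array([-np.sin(yaw),np.cos(yaw)]))
f,K,T=load("top11.npz"); crop(f,340,165,430,240,8,"pics/t11tray.png")
```

```text
((261.2923583984375, 174.33847045898438), (76.4053955078125, 15.628376007080078), 82.87498474121094)
[[0.6078, -0.004], [0.6242, -0.0009], [0.6412, -0.0863], [0.6236, -0.0897]]
handle ctr [ 0.62418905 -0.04521934] yaw 10.83435173180277 len 0.08709555093043442
frame [0.60929821 0.03192139] [[0.5781, 0.0612], [0.6294, 0.0684], [0.6407, 0.0036], [0.5891, -0.0055]] pred [0.60915143 0.03335464]
```

View pics/t11tray.png

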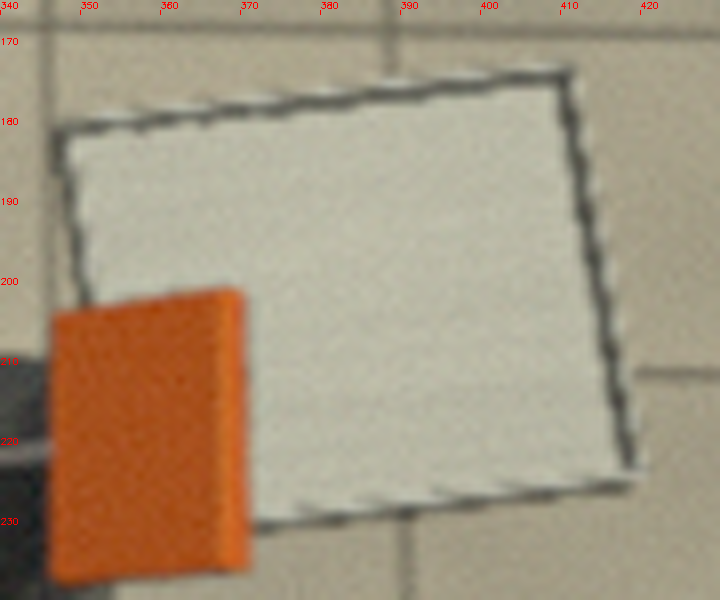

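Run:
```python
from plant import *
from h import *
y=np.radians(10.2); p=np.array([.6242,-.0452])+.018*np.array([-np.sin(y),np.cos(y)])
q=dq(y,1)
command_gripper(.06)
movel([*p,.07],q,v=.2)
print(movel([*p,.024],q,v=.08,threshold=5))
command_gripper(0); s=read_state(); print(s["t"],s["gripper_width"],s["ft_force"],s["eef_pos"])
c=capture("wrist"); np.savez("wrist12.npz",**c); cv2.imwrite("pics/wrist12.png",cv2.resize(c["frame"][:,:,::-1],(800,600)))
```

```text
False
25.35 0.016511480321370575 [-0.61752513  0.50757952  4.82683695] [ 0.62141133 -0.02756762  0.02466015]
```

View pics/wrist12.png

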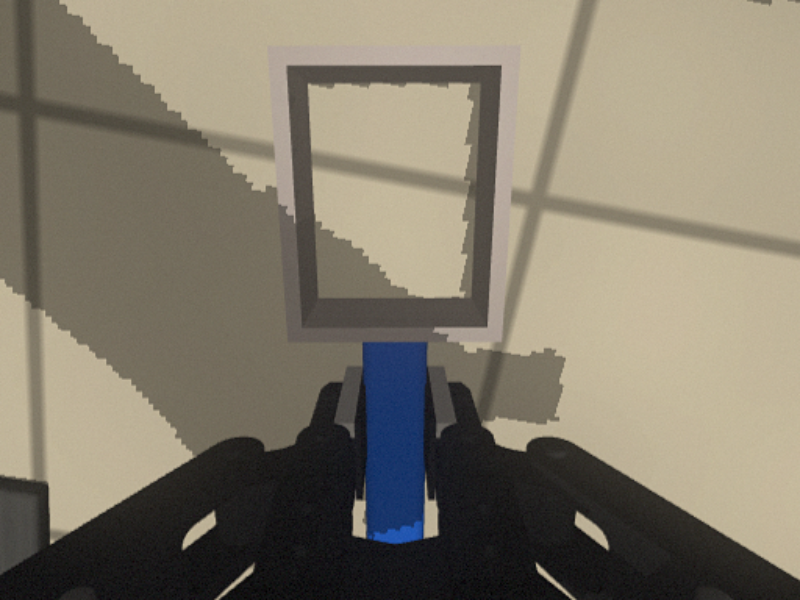

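Run:
```python
from plant import *
from h import *
y0=np.radians(10.2); y=np.radians(7.2)
s=read_state(); p=np.array(s["eef_pos"])
movel([p[0],p[1],.13],v=.12)
s=read_state(); print(s["t"],s["ft_force"],s["gripper_width"])
movel([.63,-.25,.13],dq(y,1),v=.22)
t=np.array([.5294,-.3926])
movel([*t,.11],dq(y,1),v=.2)
s=read_state(); print(s["t"],s["ft_force"],s["joint_positions"])
for n in ["wrist","side","top"]:
    c=capture(n); np.savez(f"{n}13.npz",**c); cv2.imwrite(f"pics/{n}13.png",cv2.resize(c["frame"][:,:,::-1],(800,600)))
```

```text
26.4333 [-0.04319849  0.03323239 -0.38734923] 0.016424947944274525
28.6167 [-0.2485158   0.96248769 -0.75984174] [ 0.16644918  0.77343579  0.61858568  1.87130281 -0.66862419  0.71565592
  1.30338269]
```

View pics/wrist13.png

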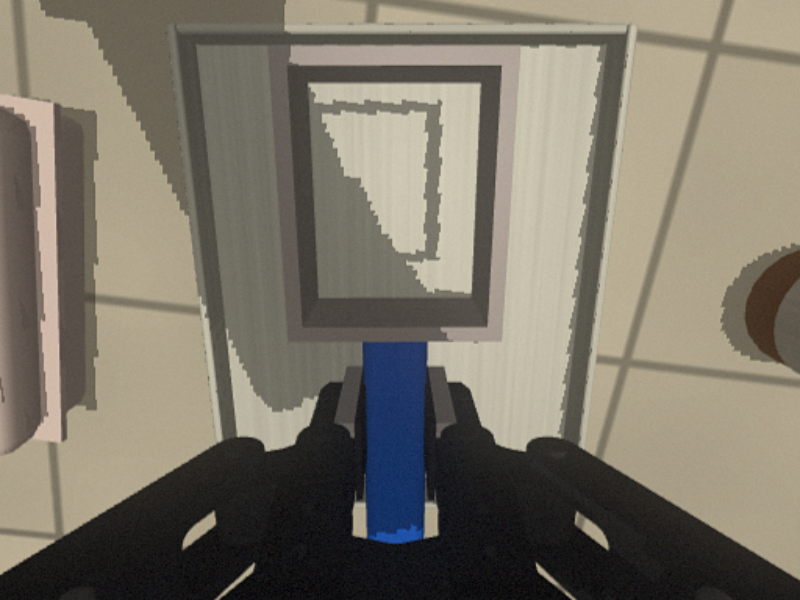

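View pics/side13.png

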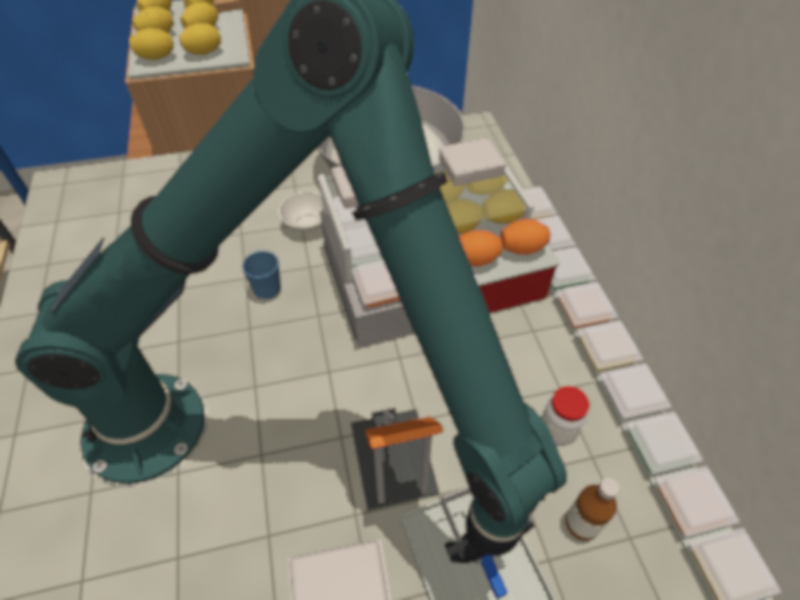

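Run:
```python
from h import *
f,K,T=load("wrist13.npz")
P=lambda u,v,z:onz(K,T,u*.64,v*.64,z)[:2].round(4)
a,b=P(172,26,.025),P(635,25,.025); print("tray +y corners outer",a,b,"L",np.linalg.norm(b-a)); d=b-a; yaw=np.arctan2(d[1],d[0]); print(np.degrees(yaw))
n=np.array([-np.sin(yaw),np.cos(yaw)]); print("centre",(a+b)/2-.11*n)
print(P(218,440,.025),P(582,440,.025))
```

```text
tray +y corners outer [ 0.4314 -0.2822] [ 0.6052 -0.2596] L 0.17526323059900495
7.408857237509405
centre [ 0.53248438 -0.37998164]
[ 0.4532 -0.4594] [ 0.6274 -0.4371]
```

Run:
```python
from plant import *
from h import *
y=np.radians(7.3); t=[.532,-.395]
movel([*t,.05],dq(y,1),v=.12)
print(movel([*t,.032],v=.05,threshold=3))
h=movel([*t,.026],v=.015,threshold=1.5)
s=read_state(); print(h,s["t"],s["ft_force"],s["eef_pos"])
command_gripper(.045); sleep(.2)
s=read_state(); print(s["t"],s["ft_force"],s["gripper_width"])
c=capture("wrist"); np.savez("wrist14.npz",**c); cv2.imwrite("pics/wrist14.png",cv2.resize(c["frame"][:,:,::-1],(800,600)))
```

```text
False
True 30.2583 [0.29149717 0.02700375 4.582179  ] [ 0.53227808 -0.39533906  0.02863766]
30.8417 [-0.49376076  0.39326063  0.54565542] 0.04525939567902118
```

View pics/wrist14.png

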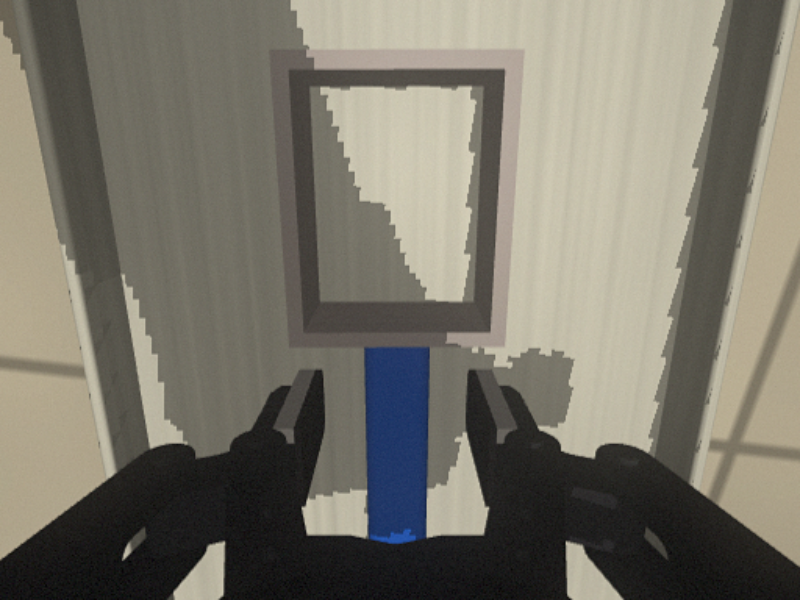

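The mould is down at TCP z = 28.6 mm, the expected flat height on the tray floor. I'll retract straight up and check everything.

Run:
```python
from plant import *
from h import *
movel([.532,-.395,.30],v=.2)
c=capture("wrist"); np.savez("wrist15.npz",**c); cv2.imwrite("pics/wrist15.png",cv2.resize(c["frame"][:,:,::-1],(800,600)))
movel([.66,-.20,.36],v=.3)
for n in ["side","top"]:
    c=capture(n); np.savez(f"{n}15.npz",**c); cv2.imwrite(f"pics/{n}15.png",cv2.resize(c["frame"][:,:,::-1],(800,600)))
print(read_state()["t"])
```

```text
33.5083
```

View pics/wrist15.png

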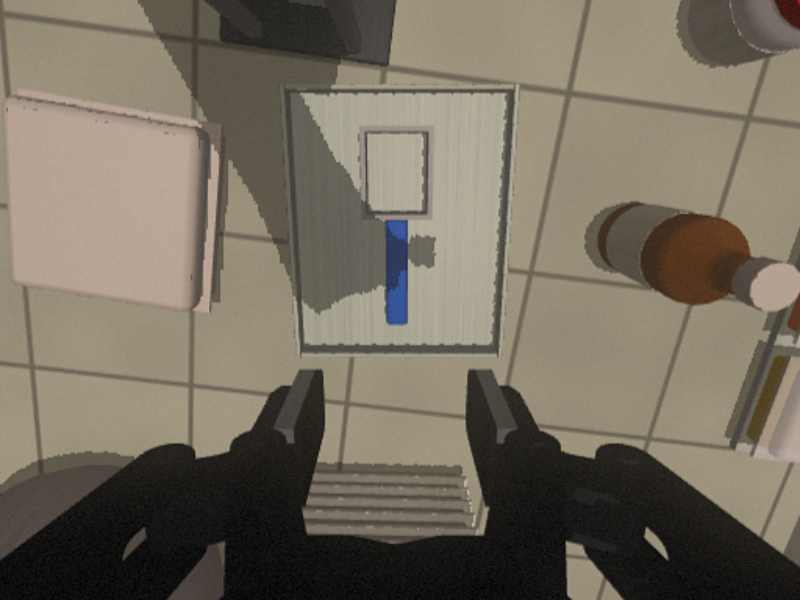

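View pics/side15.png

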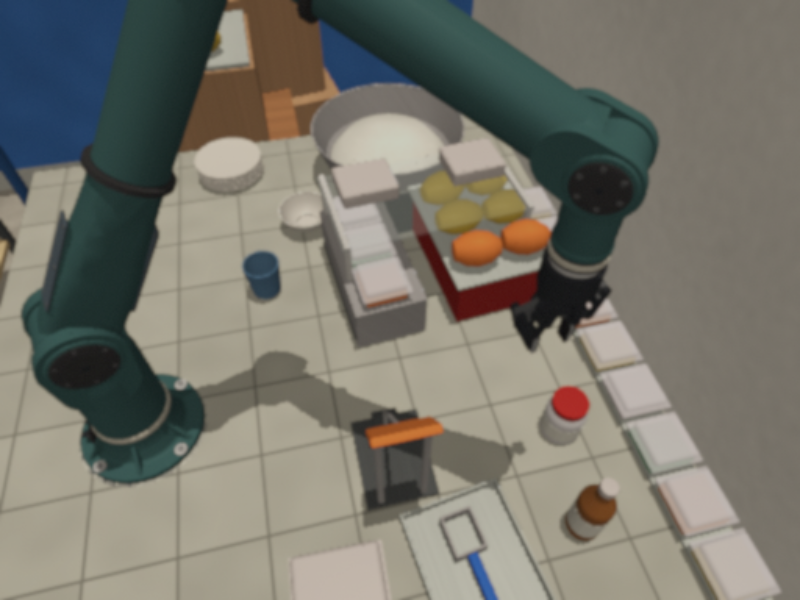

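View pics/top15.png

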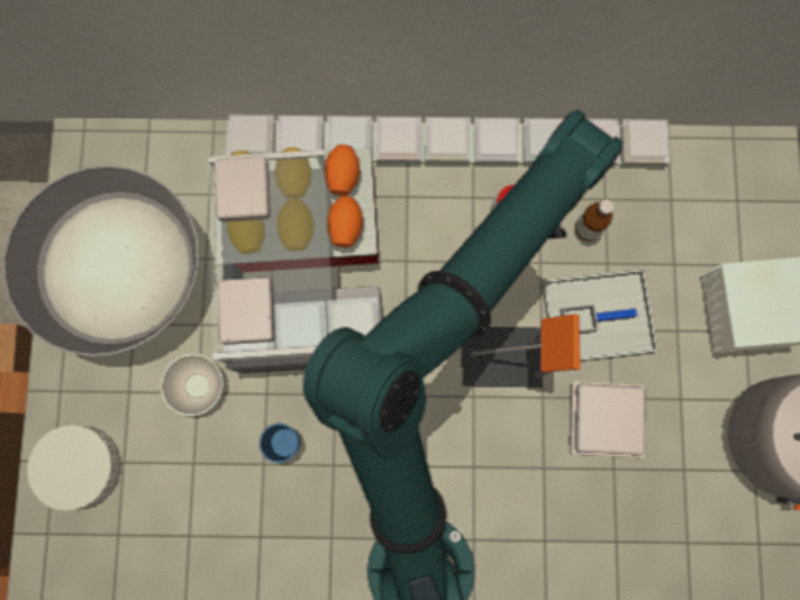

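The mould lies centred in the tray in all three views, the hook is leaning in its stand and the bystanders are in place. I'll compare the hook's pixels once more, then hand in.

Run:
```python
from plant import *
from h import *
for n,roi in [("side",(215,255,300,300)),("top",(335,190,385,250))]:
    for k in (0,15):
        f,_,_=load(f"{n}{k}.npz"); x0,y0,x1,y1=roi; m=cv2.inRange(cv2.cvtColor(f,cv2.COLOR_RGB2HSV),(3,150,100),(20,255,255))[y0:y1,x0:x1]; v,u=np.nonzero(m); print(n,k,u.mean()+x0,v.mean()+y0,len(u))
sleep(.3); hand_in(); print(read_state()["t"])
```

```text
side 0 257.25528169014086 276.1672535211268 568
side 15 257.02680067001677 276.20100502512565 597
top 0 357.92140266021767 219.6795646916566 827
top 15 357.933734939759 219.65180722891566 830
the job is handed in; nothing more can be done
the job is handed in; nothing more can be done
```

The rice mould is out of the gap and lying flat in the middle of the aluminium tray, and the hook is back in its stand. I handed the job in at about 34 s of the 67 s allowed.

- **Drawing it out:** I lowered the hook's foot inside the frame with no contact. Wrist force readings between moves while drawing changed by under 1 N, and the 7 N stop never tripped. The fingers touched the mould only once it was fully out on the free counter.
- **Setting it down:** I set the hook back in its stand first, since the one gripper had to be free. I then lifted the mould by its handle and lowered it until it touched the tray floor. Contact came at the height expected for lying flat.
- **Last checks:** The wrist picture shows the mould about centred, with clear space to every wall. The hook's plate is within 0.3 pixel of where it started in both fixed cameras. The bystanders looked unmoved, but I judged them by eye only; the arm partly hid the jar in the last top view, though the side view shows it in place.
- **Disagreements:** The top and wrist cameras differed by about 5 mm on the tray's centre, so I used the average. The mould had turned about 6 degrees when it came out, and I measured it again before gripping. Setting the hook down read about 7 N, above the 2 N stop I had set.

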